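# Show the viscometer ball under the bench magnifier

## Task

Switch on the magnifier's lamp with the toggle on its controller, then pick up the ball tray from the hotplate by its black handle, keep the loose steel ball in its pocket all the way without touching it, and bring the ball under the middle of the lens, about 11 cm below it. Finish there still holding the tray up, level and still, so the ball can be inspected: do not put it down or let go. Do not shift the magnifier's lens or disturb the bottles, glassware and sample mould on the bench.

Things in the scene. Friction and masses are not known exactly. Their poses are not given: they have to be found in the camera images.
- tray: Ball tray: round aluminium pan, 84 mm across, floor 3 mm thick, outer lip 9 mm high, with a blue pocket ring in the middle (24 mm inside, 33 mm outside, standing 2.5 mm above the floor) and a straight black handle. About 110 g. It stands on the hotplate's white top with its handle overhanging the front, roughly towards the robot. Origin: centre of the pan's underside; z up; the handle points along -x.
- handle (a point): Middle of the tray's black handle: a level bar 140 mm long, 16 mm wide (across, tray y) and 14 mm high, its middle 142 mm from the pan's centre (tray -x) and 29 mm above the pan's underside, so it runs from 72 to 212 mm behind the centre. An aluminium crank joins it to the pan. Held far from the pan it needs a firm grip (about 40 N) so as not to droop. Axes as the tray's.
- pocket (a point): Where the ball's centre sits when it is in the middle of its pocket: on the tray's axis, 13 mm above the pan's underside. Axes as the tray's.
- ball_center (a point): Centre of the polished steel ball, 20 mm across, about 33 g, loose in the pocket with some 5 mm of play each way; it rolls over the low ring if the tray is tipped beyond about 40 degrees or jerked.
- lens (a point): Middle of the underside of the magnifier's lens head: a level white ring 120 mm across and 24 mm high round a clear lens 94 mm across, held at 265 to 325 mm above the bench (the setting varies). z up; +x points to the magnifier's column. The place for the ball's centre is straight below this point by 110 mm.
- magnifier: Bench magnifier, fixed: origin on the bench straight below the lens; +x leads to its column (18 mm thick, 385 mm high) 180 mm away on a round white foot 156 mm across and 28 mm high. A level boom joins column and head; nothing stands below the lens. The lens head is clamped on the column and slides only when pushed hard.
- hotplate: Hotplate stirrer, fixed: yellow housing with a white ceramic top 186 by 190 mm, centred 12 mm behind the origin (+x), its surface 115 mm above the bench. Origin on the bench; front (-x) has a sloping panel with a grey knob, reaching 147 mm in front of the origin; a 12 mm steel support rod, 348 mm high, stands at x +85, y +114 mm.
- controller: Lamp controller, fixed: grey box 100 mm deep (x), 120 mm wide (y), top 58 mm above the bench, with a bat toggle on its top at y +25 mm and a small dimmer knob at y -30 mm (not used). Origin on the bench under its centre.
- toggle_tip (a point): Point on the toggle's bat 38 mm from its pivot (the steel bat is 41 mm long, 11 mm across near its end). The pivot lies on the controller at x 0, y +25 mm, 60 mm above the bench.
- lamp_toggle (a joint): Toggle angle in rad: 0 is off (leaning 0.42 rad to the controller's -x), 0.84 is on (leaning 0.42 rad to its +x, away from the robot). It stays where it is left and takes about 1.5 N at its tip.
- beaker: Glass beaker, 84 mm across, 105 mm high, leave alone. Origin: centre of its underside.
- sample_bottle_a: Amber glass bottle with green cap, 48 mm across, 155 mm high, leave alone. Origin: centre of its underside.
- sample_bottle_b: Another amber bottle, the same size, leave alone. Origin: centre of its underside.
- reagent_bottle: White plastic bottle with black cap, 84 mm across, 190 mm high, leave alone. Origin: centre of its underside.
- measuring_cylinder: Glass measuring cylinder, 30 mm across on a foot 68 mm across, 208 mm high, leave alone. Origin: centre of its underside.
- sample_mould: Clear plastic mould with four compartments, 160 by 70 by 45 mm, leave alone. Origin: centre of its underside.
Mind the look-alikes: they are no part of the job. What is shaped like the controller but brown or yellow is not meant.

How it is judged:
By the outcome, as a careful person would: the job done as asked, in the order asked, and still so for the second after the job is handed in, while the arm keeps its last pose, push and grip.
It also fails if it takes over 58 s, if anything falls off the work surface, if the arm or the gripper's body presses on something with over 40 N, if the wrist force passes 120 N, or if a joint passes its speed limit or range.

## Robot

A 7-joint arm with a two-finger parallel gripper is mounted at the origin on the work surface. World frame = base frame: x ahead of the robot, y to its left, z up, the work surface at z = 0. Lengths are in m, angles in rad, forces in N, time in s.
With the tool pointing down it reaches from about 0.4 to 0.9 m from the base axis. Payload 5.5 kg.
Tool frame: the origin (TCP) lies at the very end of the fingers, on their centre line; the grasp point (between the pads) lies 19 mm behind it (hold_point_z is the distance from the TCP to the grasp point, in m); y points along the fingers, z is the direction in which the jaws open and shut, and the axes are right-handed (so a half turn about y gives the same grasp; the last joint's range is limited). The gripper opens to 92 mm and grips with 3 to 60 N. Pads are 19 mm wide; open, the fingers measure 130 mm over their backs; the gripper's body (75 mm by 190 mm) begins 47 mm behind the grasp point.
Start: joints at [-0.928, 0.501, -0.427, 1.55, 0.221, 1.138, -0.21], TCP at [0.241, 0.604, 0.227] pointing down, gripper open.
Joint ranges: [-2.88, 2.88], [-0.31, 2.03], [-1.54, 1.56], [0.2, 2.42], [-1.41, 4.55], [0.19, 2.02], [-2.57, 2.57]. Speed limits (rad/s): [2.57, 2.57, 3.14, 3.14, 3.14, 3.14, 3.14].

## Interface

Orientations are given as a unit quaternion [w, x, y, z].
In Python, from workcell import * gives the robot as it stands. The module is installed in compiled form; this text tells all that it offers.
- The arm moves only by the tool carry_out, never from a script. Its argument "commands" is a list of rows, each a list of 6 numbers: the shift along the tool's x, y, z in mm, then the turn, a rotation vector about the tool's x, y, z in degrees. In form: [[x, y, z, ax, ay, az], ...]. A call has 1 to 5 rows; each row is the pose to reach, as a shift and turn from the pose commanded when the call began, along the tool's axes at that moment; what a row does not reach only later rows make up. A row lasts 1/8 s, in which the tool goes at most 62.5 mm and 10.7 degrees, less where a joint would pass 70% of its speed; a pose out of reach is approached as far as the arm can. A call with a gripper value outside its range is refused whole. "hand" is the opening, from 0 (shut) to 1 (fully open), set as the call begins (left out, the last holds). The fingers move at their own pace and stop on an object; the grip force is fixed at half the most. Time passes only in rows, so rows that repeat a pose let the fingers close. It gives the time, the measured TCP pose, the force and the opening at its end, in the units of the state.
- state(): the state, without advancing time (a new reading comes with each control period).
- capture(name): name is "side" or "top"; returns (picture, depth): 480x640x3 uint8, red, green, blue; 480x640 float32, m along the optical axis (not along the pixel's ray), 0 where there is no reading.
- calibration(name): a dict with "intrinsics" (3x3 intrinsics, pixels), "R" (3x3) and "t" (3): a world point X has camera coordinates R X + t. Camera axes: x right, y down, z forward; pixel columns grow to the right and rows downward; lengths in m; the calibration is good to about 2 mm. A picture is of the moment at which its call begins. calibration takes no time and is no camera call.
- hand_in(): hands the job in, once; it reports no verdict.
The state is a dict: "t": time; "joints": joint angles; "joint_vel": joint speeds; "joint_torque": joint torques, N m; "eef_pos": TCP position; "tool_rot": TCP orientation; "wrist_force": force on the tool from outside, world axes, zero at the start; "torque": the same for the moment, N m; "width": finger opening in m.
Only numpy, scipy, OpenCV 4.12 (cv2) and the standard library are available. Lean on these libraries where they do the work, as an engineer would, in place of code of your own. Each camera call takes 0.05 s, during which the arm holds its last target. There are 200 camera calls.

## Working session

There is one attempt and no reset: what is moved stays moved. The work goes in short steps, Python scripts to look and compute and a tool call to move; the robot and the scene stay as the last step left them, time stands still between calls to the robot, and variables do not carry over. Pictures are saved under pics/ and viewed, about 8 in all and at most 12, crops included, and the job is handed in when it is done.

Besides the shell and the picture viewer there is one more tool, called after "Emit:" by a JSON object that holds its "name" and its "arguments". carry_out: Moves the arm, as the interface text tells. Its arguments: {"type":"object","properties":{"commands":{"type":"array"},"hand":{"type":"number"}},"required":["commands"]}

```bash
mkdir -p pics
python3 - <<'E'
from workcell import *
import cv2,numpy as np
s=state();print({k:np.round(v,3).tolist() for k,v in s.items()})
for n in("side","top"):
    p,d=capture(n);c=calibration(n)
    cv2.imwrite(f"pics/{n}0.png",p[:,:,::-1]);np.savez(f"{n}0.npz",p=p,d=d)
    print(n,c["intrinsics"][0],c["intrinsics"][1],"pos",(-c["R"].T@c["t"]).round(3),c["R"].round(3).tolist())
E
```

```text
{'t': 0.0, 'joints': [-0.928, 0.502, -0.427, 1.551, 0.221, 1.138, -0.21], 'joint_vel': [-0.001, 0.0, 0.001, 0.0, 0.0, 0.001, 0.0], 'joint_torque': [-0.001, -56.659, -5.816, -27.911, -0.069, 0.031, 0.0], 'eef_pos': [0.241, 0.603, 0.226], 'tool_rot': [-0.694, 0.695, -0.134, 0.133], 'wrist_force': [0.371, -0.133, -0.647], 'torque': [-0.015, 0.008, -0.014], 'width': 0.092}
side [577.42608082   0.         318.95503415] [  0.         577.42608082 235.71503402] pos [ 0.068 -1.197  1.071] [[0.943, -0.333, -0.018], [-0.207, -0.544, -0.813], [0.261, 0.77, -0.582]]
top [577.20892786   0.         320.64412401] [  0.         577.20892786 236.4679777 ] pos [0.194 0.022 1.788] [[-0.004, -1.0, 0.014], [-0.986, 0.001, -0.167], [0.167, -0.015, -0.986]]
```

View pics/side0.png

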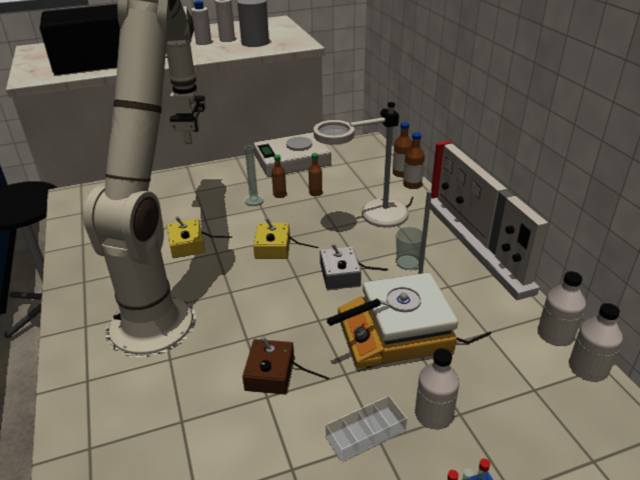

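View pics/top0.png

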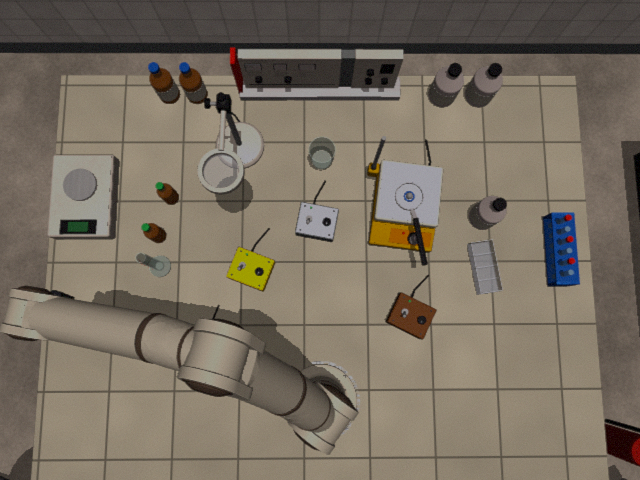

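Side view: the grey controller is at (341,268). The look-alikes are yellow at (185,238) and (272,240) and brown at (269,365). Only the grey one is meant, seen at (317,220) in the top view. The tray with ball is at side (403,298) / top (409,197), with the handle at top (419,238). The lens ring is at side (334,131) / top (221,171). Next come measurements and one close crop.

```bash
cat > h.py <<'E'
import numpy as np,cv2
from workcell import *
def world(n,uv,z):
    "intersection of pixel rays with plane z"
    c=calibration(n);uv=np.atleast_2d(uv).astype(float)
    r=np.c_[uv,np.ones(len(uv))]@np.linalg.inv(c["intrinsics"]).T@c["R"]
    o=-c["R"].T@c["t"];return o+r*((z-o[2])/r[:,2])[:,None]
def cloud(n,d):
    c=calibration(n);v,u=np.indices(d.shape);K=c["intrinsics"]
    P=np.stack([(u-K[0,2])/K[0,0]*d,(v-K[1,2])/K[1,1]*d,d],-1)-c["t"]
    P=P@c["R"];P[d==0]=np.nan;return P
def pix(n,X):
    c=calibration(n);q=(np.atleast_2d(X)@c["R"].T+c["t"])@c["intrinsics"].T
    return q[:,:2]/q[:,2:]
E
python3 - <<'E'
from h import *
ims=[]
for n in("side","top"):
    f=np.load(f"{n}0.npz");P=cloud(n,f["d"]);np.save(f"{n}P.npy",P)
    for nm,(u,v) in dict(side=dict(ctrl=(341,262),ring=(316,130),hot=(430,315),ball=(403,297),handle=(350,312),head=(389,118)),
       top=dict(ctrl=(317,232),ring=(202,170),ring2=(221,188),hot=(425,180),ball=(409,197),handle=(419,238),boom=(222,130),beaker=(321,150),cyl=(145,257),botA=(150,231),botB=(164,187),reag=(499,205),mould=(478,250)))[n].items():
        print(n,nm,P[v,u].round(3))
p=np.load("top0.npz")["p"][:,:,::-1]
q=np.load("side0.npz")["p"][:,:,::-1]
def z(a,x0,y0,w,h):return cv2.resize(a[y0:y0+h,x0:x0+w],(400,300),interpolation=cv2.INTER_CUBIC)
out=np.vstack([np.hstack([z(p,290,185,60,45*60//60),z(q,320,230,112,84)]),np.hstack([z(p,360,140,112,84+0),z(p,180,120,112,84)])]) if 0 else np.vstack([np.hstack([z(p,288,180,72,54),z(q,315,230,72,54)]),np.hstack([z(p,350,155,160,120),z(p,170,90,128,96)])])
cv2.imwrite("pics/crop1.png",out)
E
```

```text
side ctrl [ 0.532 -0.013  0.07 ]
side ring [0.562 0.268 0.343]
side hot [ 0.634 -0.334  0.118]
side ball [ 0.594 -0.268  0.133]
side handle [ 0.446 -0.292  0.153]
side head [0.784 0.244 0.354]
top ctrl [0.5   0.007 0.057]
top ring [0.614 0.307 0.336]
top ring2 [0.564 0.256 0.343]
top hot [ 0.647 -0.316  0.114]
top ball [ 0.59  -0.263  0.136]
top handle [ 0.465 -0.286  0.15 ]
top boom [0.717 0.256 0.352]
top beaker [ 0.776 -0.007  0.008]
top cyl [0.404 0.482 0.204]
top botA [0.491 0.494 0.125]
top botB [0.622 0.458 0.13 ]
top reag [ 0.553 -0.509  0.193]
top mould [ 0.451 -0.498  0.002]
```

View pics/crop1.png

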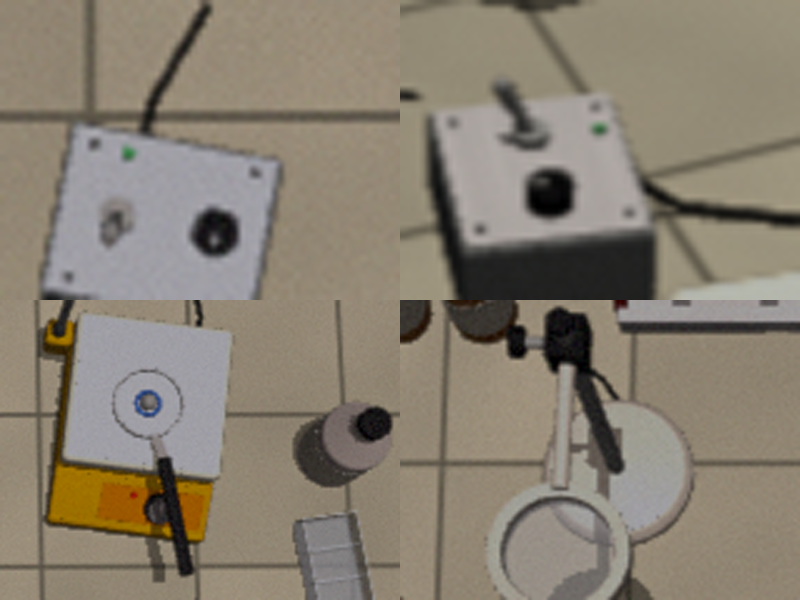

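The crop confirms the grey controller (bat leaning towards the robot), the tray with the ball in its blue ring, and the lens ring with its boom running to the column. Now I'll fit them.

```bash
cat > fit.py <<'E'
from h import *
def circ(X):
    A=np.c_[X,np.ones(len(X))];s=np.linalg.lstsq(A,(X**2).sum(1),rcond=None)[0];c=s[:2]/2
    return c.round(4),round(float(np.sqrt(s[2]+c@c)),4)
def sel(P,lo,hi):return P[((P>lo)&(P<hi)).all(-1)]
E
python3 - <<'E'
from fit import *
for n in("top","side"):
    P=np.load(f"{n}P.npy");I=np.load(f"{n}0.npz")["p"].astype(int)
    print(n)
    X=sel(P,[.43,-.09,.05],[.62,.09,.066]);r=cv2.minAreaRect(X[:,:2].astype(np.float32));print("ctrl",np.round(r[0],4),np.round(r[1],3),r[2],np.median(X[:,2]).round(4))
    T=sel(P,[.43,-.09,.075],[.62,.09,.12]);print("toggle pts",len(T),T.round(3)[np.argsort(-T[:,2])][:8].tolist())
    R=sel(P,[.5,.17,.31],[.68,.36,.365]);print("ring z pct",np.percentile(R[:,2],[5,25,50,75,95]).round(4))
    (c,rr)=cv2.minEnclosingCircle(R[R[:,0]<.64][:,:2].astype(np.float32));print("ring enc",np.round(c,4),rr,"lsq",circ(R[R[:,0]<.65][:,:2]),len(R))
    dark=(I.max(-1)<70)
    H=P[dark&((P>[.3,-.4,.137])&(P<[.57,-.2,.165])).all(-1)]
    if len(H):
        c=np.median(H,0);u=np.linalg.svd((H[:,:2]-H[:,:2].mean(0)),full_matrices=False)[2][0];u*=np.sign(u[0])
        t=(H[:,:2]-H[:,:2].mean(0))@u;m=H[:,:2].mean(0)
        print("handle",len(H),c.round(4),"dir",u.round(4),np.degrees(np.arctan2(u[1],u[0])),"ends",(m+u*t.min()).round(4),(m+u*t.max()).round(4))
    S=sel(P,[.45,-.45,.108],[.85,-.1,.1185]);r=cv2.minAreaRect(S[:,:2].astype(np.float32));print("plate",np.round(r[0],4),np.round(r[1],3),r[2],np.median(S[:,2]).round(4))
    L=sel(P,[.52,-.33,.1205],[.66,-.2,.1275]);print("lip",circ(L[:,:2]),len(L)); 
    blue=(I[...,2]-I[...,0]>25);B=P[blue&((P>[.52,-.33,.11])&(P<[.66,-.2,.15])).all(-1)];print("blue",B.mean(0).round(4),len(B))
    Bl=sel(P,[.56,-.3,.132],[.62,-.23,.145]);print("ball",Bl.mean(0).round(4),len(Bl))
s=state();w,x,y,z=s["tool_rot"]
from scipy.spatial.transform import Rotation as Ro
print(Ro.from_quat([x,y,z,w]).as_matrix().round(3))
E
```

```text
top
ctrl [0.5353 0.0088] [0.119 0.101] 79.38125610351562 0.0568
toggle pts 20 [[0.523, 0.037, 0.099], [0.526, 0.04, 0.099], [0.526, 0.037, 0.099], [0.529, 0.031, 0.099], [0.529, 0.034, 0.098], [0.529, 0.037, 0.097], [0.529, 0.04, 0.096], [0.526, 0.031, 0.095]]
ring z pct [0.325  0.3291 0.3329 0.3398 0.3448]
ring enc [0.6115 0.2602] 0.06016147509217262 lsq (array([0.6057, 0.2593]), 0.0413) 1726
handle 266 [ 0.4576 -0.2876  0.1504] dir [0.9851 0.1717] 9.888611966857516 ends [ 0.3887 -0.2991] [ 0.5251 -0.2753]
plate [ 0.6107 -0.2554] [0.213 0.188] 83.22357940673828 0.1141
lip (array([ 0.5862, -0.2687]), 0.0464) 282
blue [ 0.5969 -0.2655  0.1209] 57
ball [ 0.5955 -0.2633  0.1364] 29
side
ctrl [0.5358 0.0105] [0.128 0.1  ] 78.85077667236328 0.0583
toggle pts 29 [[0.526, 0.034, 0.102], [0.529, 0.033, 0.102], [0.522, 0.039, 0.099], [0.526, 0.034, 0.098], [0.53, 0.035, 0.097], [0.526, 0.041, 0.097], [0.525, 0.038, 0.096], [0.526, 0.034, 0.095]]
ring z pct [0.3232 0.3316 0.3349 0.3418 0.3454]
ring enc [0.6115 0.26  ] 0.06367871910333633 lsq (array([0.6072, 0.2563]), 0.0475) 875
handle 415 [ 0.4536 -0.2892  0.1498] dir [0.987  0.1609] 9.256530607688715 ends [ 0.3879 -0.3002] [ 0.5279 -0.2774]
plate [ 0.611 -0.254] [0.217 0.186] 82.38655853271484 0.1153
lip (array([ 0.5969, -0.2639]), 0.0374) 244
blue [ 0.5953 -0.267   0.1211] 41
ball [ 0.5962 -0.2631  0.1356] 32
[[ 0.929 -0.001  0.371]
 [-0.371 -0.002  0.929]
 [-0.    -1.    -0.002]]
```

Fits agree from both cameras: controller (0.5355,0.0095) with yaw -10.6°, toggle pivot (0.540,0.034), tray (0.5965,-0.265) with yaw 9.6°, lens (0.6115,0.260). Setting out towards the toggle, fingers closed.

Emit:
{"name": "carry_out", "arguments": {"commands": [[42, -6, -43, 0, 0, 0], [84, -12, -86, 0, 0, 0], [126, -18, -129, 0, 0, 0], [168, -22, -172, 0, 0, 0], [210, -22, -215, 0, 0, 0]], "hand": 0}}

```text
t: 0.72
eef_pos: [0.3569, 0.3242, 0.2489]
tool_rot: [0.695, -0.694, 0.133, -0.134]
wrist_force: [1.5, 0.6, -0.3]
width: 0.0464
```

```bash
cat > go.py <<'E'
import sys
from h import *
from scipy.spatial.transform import Rotation as Ro
def rot(yaw):
    c,s=np.cos(np.radians(yaw)),np.sin(np.radians(yaw));return np.array([[c,0,-s],[s,0,c],[0,-1,0]])
def delta(p,yaw,R1=None):
    s=state();q=s["tool_rot"];R=Ro.from_quat([*q[1:],q[0]]).as_matrix()
    print("t",round(s["t"],2),"pos",s["eef_pos"],"f",np.round(s["wrist_force"],1),"w",s["width"])
    print("shift mm",(R.T@(np.array(p)-s["eef_pos"])*1000).round(1),"turn",np.degrees(Ro.from_matrix(R.T@(rot(yaw) if R1 is None else R1)).as_rotvec()).round(2))
if __name__=="__main__":
    a=list(map(float,sys.argv[1:]));delta(a[:3],a[3])
E
python3 go.py 0.485 0.044 0.16 -10.6
python3 - <<'E'
from fit import *
for n in("top","side"):
    P=np.load(f"{n}P.npy");r=np.hypot(P[...,0]-.6115,P[...,1]-.26)
    X=P[(r>.049)&(r<.058)&(P[...,2]>.3)];A=np.c_[X[:,:2]-[.6115,.26],np.ones(len(X))]
    print(len(X),np.median(X[:,2]),np.percentile(X[:,2],[10,90]),np.linalg.lstsq(A,X[:,2],rcond=None)[0].round(4))
E
```

```text
t 0.72 pos [0.35689253 0.32422717 0.24888485] f [ 1.5  0.6 -0.3] w 0.046443602691242654
shift mm [ 222.9   88.9 -212.8] turn [ -0.02 -11.17   0.02]
498 0.34060182561438535 [0.33484931 0.34498058] [0.0342 0.0051 0.34  ]
406 0.3376014348270675 [0.3239591  0.34462898] [0.0271 0.0647 0.337 ]
```

Emit:
{"name": "carry_out", "arguments": {"commands": [[44, 0, -42, 0, -3, 0], [88, 0, -84, 0, -6, 0], [132, 10, -127, 0, -9, 0], [177, 50, -170, 0, -11, 0], [221, 88, -213, 0, -11.1, 0]]}}

```text
t: 1.35
eef_pos: [0.4759, 0.0613, 0.1714]
tool_rot: [0.704, -0.704, 0.065, -0.066]
wrist_force: [1.3, -0.6, 0.3]
width: 0.0006
```

```bash
python3 go.py 0.487 0.0437 0.08 -10.6
```

```text
t 1.35 pos [0.47593493 0.06127089 0.17141172] f [ 1.3 -0.6  0.3] w 0.0006097754161141661
shift mm [ 14.   91.4 -15.3] turn [-0.02 -0.04  0.08]
```

Emit:
{"name": "carry_out", "arguments": {"commands": [[1, 40, 0, 0, 0, 0], [2, 80, 0, 0, 0, 0], [2, 80, 0, 0, 0, 0]]}}

```text
t: 1.72
eef_pos: [0.4741, 0.062, 0.0893]
tool_rot: [-0.703, 0.705, -0.068, 0.063]
wrist_force: [0.2, -0.6, 0.2]
width: 0.0004
```

```bash
python3 go.py 0.487 0.0437 0.08 -10.6
python3 - <<'E'
from h import *
o=[]
for n in("side","top"):
    p,d=capture(n);np.savez(f"{n}1.npz",p=p,d=d)
    u,v=pix(n,[[.53,.03,.08]])[0].astype(int);o.append(cv2.resize(p[v-36:v+36,u-48:u+48,::-1],(400,300),interpolation=2))
cv2.imwrite("pics/tog1.png",np.hstack(o))
E
```

```text
t 1.73 pos [0.47411082 0.06198925 0.08927172] f [ 0.2 -0.6  0.2] w 0.0003639191820446509
shift mm [ 16.1   9.2 -15.6] turn [ 0.13 -0.07 -0.4 ]
```

View pics/tog1.png

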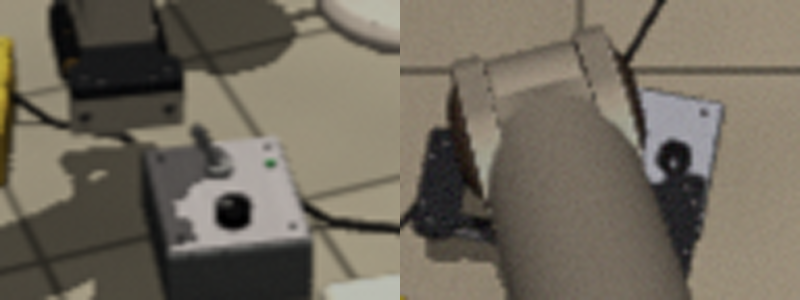

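Run:
```python
from h import *
u,v=pix("side",[[.53,.03,.08]])[0].astype(int)
for X in([.474,.062,.089],[.474,.062,.155],[.5248,.037,.0955],[.540,.034,.06]):
    q=pix("side",[X])[0];print(X,((q-[u-48,v-36])*400/96).round())
P=cloud("side",np.load("side1.npz")["d"])
for a,b in((90,90),(125,90),(170,90),(90,120),(125,110),(125,122),(170,115),(130,60),(130,20)):print(a,b,P[v-36+b*96//400,u-48+a*96//400].round(3))
```

```text
[0.474, 0.062, 0.089] [110. 133.]
[0.474, 0.062, 0.155] [108.  54.]
[0.5248, 0.037, 0.0955] [192. 130.]
[0.54, 0.034, 0.06] [215. 170.]
90 90 [ 0.432 -0.025  0.196]
125 90 [ 0.455 -0.03   0.194]
170 90 [nan nan nan]
90 120 [ 0.435 -0.014  0.166]
125 110 [ 0.458 -0.02   0.17 ]
125 122 [ 0.458 -0.018  0.159]
170 115 [ 0.481 -0.033  0.17 ]
130 60 [ 0.464 -0.013  0.203]
130 20 [0.474 0.014 0.215]
```

Emit:
{"name": "carry_out", "arguments": {"commands": [[5, 5, -16, 0, 0, 0.4], [10, 9, -16, 0, 0, 0.4], [20, 9, -16, 0, 0, 0.4], [30, 9, -16, 0, 0, 0.4], [30, 9, -16, 0, 0, 0.4]]}}

```text
t: 2.45
eef_pos: [0.5052, 0.0416, 0.0834]
tool_rot: [0.704, -0.704, 0.068, -0.064]
wrist_force: [-0.9, 0.1, -0.7]
width: 0.0005
```

```bash
python3 go.py 0.532 0.0355 0.08 -10.6
```

```text
t 2.45 pos [0.50516368 0.04161974 0.08336226] f [-0.9  0.1 -0.7] w 0.00047167164715016994
shift mm [27.5  3.2 -1.1] turn [-0.03 -0.06 -0.32]
```

Emit:
{"name": "carry_out", "arguments": {"commands": [[7, 3, 0, 0, 0, 0], [14, 3, 0, 0, 0, 0], [21, 3, 0, 0, 0, 0], [27, 3, 0, 0, 0, 0], [27, 3, 0, 0, 0, 0]]}}

```text
t: 3.08
eef_pos: [0.5309, 0.0362, 0.0797]
tool_rot: [0.704, -0.704, 0.068, -0.064]
wrist_force: [-1.3, 0.2, 0.3]
width: 0.0003
```

Emit:
{"name": "carry_out", "arguments": {"commands": [[3, 0, 0, 0, 0, 0], [3, 0, 0, 0, 0, 0]]}}

```text
t: 3.32
eef_pos: [0.533, 0.0358, 0.0797]
tool_rot: [0.704, -0.704, 0.068, -0.063]
wrist_force: [-1.7, 0.6, 1.4]
width: 0.0004
```

Emit:
{"name": "carry_out", "arguments": {"commands": [[3, 0, 0, 0, 0, 0], [3, 0, 0, 0, 0, 0]]}}

```text
t: 3.58
eef_pos: [0.5361, 0.0352, 0.0796]
tool_rot: [0.704, -0.704, 0.068, -0.063]
wrist_force: [-1.9, 0.9, 0.5]
width: 0.0005
```

Emit:
{"name": "carry_out", "arguments": {"commands": [[3, 0, 0, 0, 0, 0], [3, 0, 0, 0, 0, 0]]}}

```text
t: 3.82
eef_pos: [0.5378, 0.0348, 0.0792]
tool_rot: [0.704, -0.704, 0.069, -0.062]
wrist_force: [-4.3, 0.4, 1.5]
width: 0.0006
```

Emit:
{"name": "carry_out", "arguments": {"commands": [[2, 0, 0, 0, 0, 0], [2, 0, 0, 0, 0, 0]]}}

```text
t: 4.08
eef_pos: [0.5382, 0.0347, 0.079]
tool_rot: [0.704, -0.704, 0.07, -0.061]
wrist_force: [-8.1, 1.4, 4.0]
width: 0.0006
```

Run:
```python
from h import *
o=[]
p,d=capture("side");np.savez("side2.npz",p=p,d=d)
for X in([.53,.03,.08],[.61,.26,.2]):
    u,v=pix("side",[X])[0].astype(int);k=1 if X[2]<.1 else 2;o.append(cv2.resize(p[v-36*k:v+36*k,u-48*k:u+48*k,::-1],(400,300),interpolation=2))
cv2.imwrite("pics/tog2.png",np.hstack(o))
```

```text
(no output)
```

View pics/tog2.png

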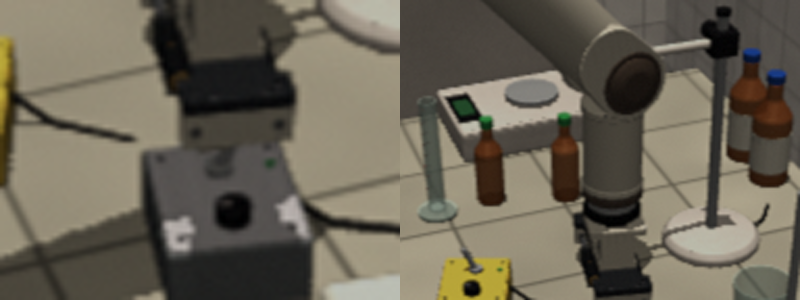

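The force rose to 8 N against the stop with the TCP stalled at the expected place, so the toggle is at its end. Backing off and rising, then I'll look at the toggle and lamp again from clear.

Emit:
{"name": "carry_out", "arguments": {"commands": [[-20, 0, 0, 0, 0, 0], [-45, 0, 0, 0, 0, 0], [-60, -50, 0, 0, 0, 0], [-60, -110, 0, 0, 0, 0], [-60, -150, -30, 0, 0, 0]], "hand": 1}}

```text
t: 4.75
eef_pos: [0.4801, 0.0174, 0.2337]
tool_rot: [0.705, -0.703, 0.064, -0.064]
wrist_force: [-0.3, -0.3, -0.2]
width: 0.0459
```

```bash
cat > tilt.py <<'E'
import sys
from go import *
a=list(map(float,sys.argv[1:]))  # x y z yaw tilt
delta(a[:3],0,rot(a[3])@Ro.from_rotvec([0,0,-np.radians(a[4])]).as_matrix())
E
python3 tilt.py 0.466 -0.287 0.20 9.6 30
```

```text
t 4.75 pos [0.48010551 0.01743325 0.2336987 ] f [-0.3 -0.3 -0.2] w 0.04593577377711958
shift mm [  41.2   33.  -302. ] turn [  5.11 -19.59 -29.7 ]
```

Emit:
{"name": "carry_out", "arguments": {"commands": [[8, 0, -60, 1, -4, -6], [16, 5, -120, 2, -8, -12], [24, 10, -180, 3, -12, -18], [32, 20, -240, 4, -16, -24], [41, 33, -300, 5.1, -19.6, -29.7]]}}

```text
t: 5.38
eef_pos: [0.4623, -0.1913, 0.1994]
tool_rot: [0.709, -0.684, -0.145, -0.093]
wrist_force: [1.1, 0.3, -0.5]
width: 0.0905
```

Emit:
{"name": "carry_out", "arguments": {"commands": [[0, 0, 0, 0, 0, 0], [0, 0, 0, 0, 0, 0]]}}

```text
t: 5.62
eef_pos: [0.4631, -0.1874, 0.199]
tool_rot: [0.711, -0.682, -0.145, -0.091]
wrist_force: [0.7, 0.0, 0.6]
width: 0.0918
```

```bash
python3 tilt.py 0.466 -0.287 0.197 9.6 30;python3 tilt.py 0.5053 -0.2804 0.1275 9.6 30
python3 - <<'E'
from h import *
o=[]
for n,X,k in(("top",[.535,.02,.07],1),("side",[.49,-.28,.15],2.),("side",[.61,.26,.2],2),("top",[.49,-.28,.15],2)):
    p,d=capture(n);np.savez(f"{n}3.npz",p=p,d=d)
    u,v=pix(n,[X])[0].astype(int);a,b=int(36*k),int(48*k);o.append(cv2.resize(p[v-a:v+a,u-b:u+b,::-1],(400,300),interpolation=2))
cv2.imwrite("pics/pre.png",np.vstack([np.hstack(o[:2]),np.hstack(o[2:])]))
E
```

```text
t 5.62 pos [ 0.46306867 -0.18737151  0.19902717] f [0.7 0.  0.6] w 0.09179745890725975
shift mm [ -4.7  -2.3 -99.6] turn [  0.65  -5.1  -10.58]
t 5.62 pos [ 0.46306867 -0.18737151  0.19902717] f [0.7 0.  0.6] w 0.09179745890725975
shift mm [  9.7  76.4 -98.1] turn [  0.65  -5.1  -10.58]
```

View pics/pre.png

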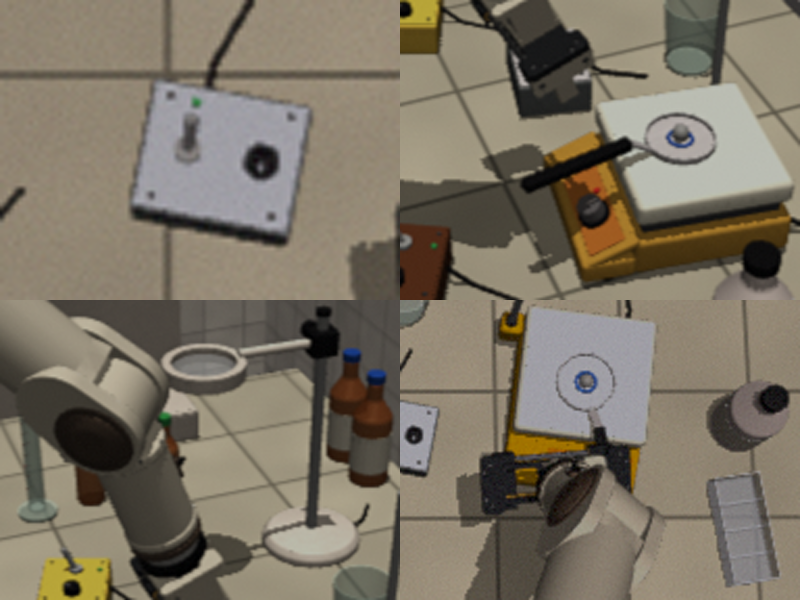

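Emit:
{"name": "carry_out", "arguments": {"commands": [[-2, -1, -40, 0, -2, -4], [-4, -2, -80, 0.5, -4, -8], [-4.7, -2.3, -99.5, 0.6, -5.1, -10.6], [-4.7, -2.3, -99.5, 0.6, -5.1, -10.6], [-4.7, -2.3, -99.5, 0.6, -5.1, -10.6]]}}

```text
t: 6.45
eef_pos: [0.4663, -0.2861, 0.1965]
tool_rot: [0.696, -0.665, -0.241, -0.125]
wrist_force: [-0.5, -0.4, -0.6]
width: 0.0921
```

```bash
python3 tilt.py 0.5053 -0.2804 0.1275 9.6 30
python3 - <<'E'
from fit import *
P=cloud("top",np.load("top3.npz")["d"]);T=sel(P,[.43,-.09,.075],[.62,.09,.12]);print(T.round(3)[np.argsort(-T[:,2])][:8].tolist())
for l in(.42,.3,.1):
    b=np.array([.540,.034,.06])+.041*np.array([np.sin(l)*.983,-np.sin(l)*.184,np.cos(l)]);u,v=pix("top",[[.535,.02,.07]])[0].astype(int);print(l,b.round(3),((pix("top",b)[0]-[u-48,v-36])*400/96).round())
E
```

```text
t 6.45 pos [ 0.46625549 -0.2861045   0.196465  ] f [-0.5 -0.4 -0.6] w 0.09211155565948864
shift mm [-0.4 79.4 -1. ] turn [-0.08  0.17  0.07]
[[0.559, 0.028, 0.102], [0.553, 0.031, 0.099], [0.55, 0.031, 0.097], [0.557, 0.031, 0.096], [0.554, 0.034, 0.095], [0.557, 0.028, 0.095], [0.554, 0.028, 0.094], [0.551, 0.028, 0.093]]
0.42 [0.556 0.031 0.097] [188. 117.]
0.3 [0.552 0.032 0.099] [187. 122.]
0.1 [0.544 0.033 0.101] [185. 133.]
```

The toggle tip is at (0.557,0.030), which matches the on position. Now advancing onto the handle.

Emit:
{"name": "carry_out", "arguments": {"commands": [[0, 25, -1, 0, 0, 0], [0, 50, -1, 0, 0, 0], [0, 70, -1, 0, 0, 0], [0, 79, -1, 0, 0, 0], [0, 79, -1, 0, 0, 0]]}}

```text
t: 7.08
eef_pos: [0.5051, -0.2795, 0.1274]
tool_rot: [0.696, -0.665, -0.24, -0.124]
wrist_force: [-0.2, 0.0, 0.4]
width: 0.0918
```

```bash
python3 tilt.py 0.5053 -0.2804 0.1275 9.6 30
python3 - <<'E'
from h import *
o=[]
for n,X,k in(("side",[.5,-.28,.15],1.),("top",[.5,-.28,.15],1)):
    p,d=capture(n);np.savez(f"{n}4.npz",p=p,d=d)
    u,v=pix(n,[X])[0].astype(int);a,b=int(36*k),int(48*k);o.append(cv2.resize(p[v-a:v+a,u-b:u+b,::-1],(400,300),interpolation=2))
cv2.imwrite("pics/grasp.png",np.hstack(o))
E
```

```text
t 7.08 pos [ 0.5051432  -0.27947072  0.12743685] f [-0.2  0.   0.4] w 0.09184483638972064
shift mm [ 0.  -0.1 -0.9] turn [-0.12  0.16 -0.08]
```

View pics/grasp.png

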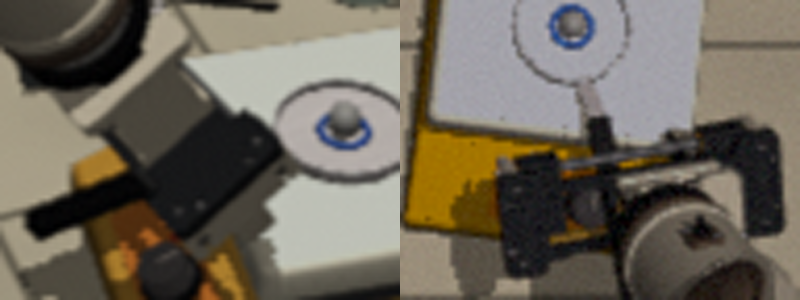

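The handle lies between the open fingers and the ball sits in its ring: tray centre at crop (345,120) in the side view and (572,25) in the top view. Closing.

Emit:
{"name": "carry_out", "arguments": {"commands": [[0, 0, 0, 0, 0, 0], [0, 0, 0, 0, 0, 0], [0, 0, 0, 0, 0, 0], [0, 0, 0, 0, 0, 0], [0, 0, 0, 0, 0, 0]], "hand": 0}}

```text
t: 7.8
eef_pos: [0.5043, -0.281, 0.1277]
tool_rot: [0.696, -0.665, -0.239, -0.125]
wrist_force: [0.0, 0.4, -0.0]
width: 0.0463
```

Emit:
{"name": "carry_out", "arguments": {"commands": [[0, 0, 0, 0, 0, 0], [0, 0, 0, 0, 0, 0], [0, 0, 0, 0, 0, 0]]}}

```text
t: 8.18
eef_pos: [0.5044, -0.2809, 0.1277]
tool_rot: [0.696, -0.665, -0.239, -0.125]
wrist_force: [0.3, 0.0, 0.2]
width: 0.0164
```

Emit:
{"name": "carry_out", "arguments": {"commands": [[0, 0, 0, 0, 0, 0], [0.5, -0.9, 0, 0, 0, 0], [1.5, -2.6, 0, 0, 0, 0], [3, -5.2, 0, 0, 0, 0], [5, -8.7, 0, 0, 0, 0]]}}

```text
t: 8.8
eef_pos: [0.5044, -0.2809, 0.138]
tool_rot: [0.696, -0.665, -0.239, -0.125]
wrist_force: [-0.4, 0.2, -1.2]
width: 0.0154
```

Emit:
{"name": "carry_out", "arguments": {"commands": [[2.5, -4.3, 0, 0, 0, 0], [5, -8.7, 0, 0, 0, 0], [7.5, -13, 0, 0, 0, 0], [9, -15.6, 0, 0, 0, 0], [10, -17.3, 0, 0, 0, 0]]}}

```text
t: 9.43
eef_pos: [0.5044, -0.281, 0.158]
tool_rot: [0.696, -0.665, -0.239, -0.125]
wrist_force: [-0.1, 0.4, -1.9]
width: 0.0157
```

```bash
cat > traychk.py <<'E'
import sys
from fit import *
def chk(tag,X=None):
    s=state();q=s["tool_rot"]
    from scipy.spatial.transform import Rotation as Ro
    R=Ro.from_quat([*q[1:],q[0]]).as_matrix();t=np.radians(30)
    T=R@Ro.from_rotvec([0,0,t]).as_matrix() # nominal: x fwd, y down, z left
    e=np.array(s["eef_pos"]);G=e-R[:,1]*.019;C=G+T[:,0]*.102
    print("t",s["t"],"f",np.round(s["wrist_force"],1),"w",s["width"],"tcp",e,"pred pan axis at handle height",C.round(4),"fwd",T[:,0].round(3),"tilt",np.degrees(np.arcsin(T[2,0])).round(2))
    X=[C[0],C[1],C[2]-.02];o=[]
    for n in("side","top"):
        p,d=capture(n);np.savez(f"{n}_{tag}.npz",p=p,d=d);P=cloud(n,d);I=p.astype(int)
        r=np.hypot(P[...,0]-X[0],P[...,1]-X[1])
        m=(r>.019)&(r<.037)&(abs(P[...,2]-(C[2]-.026))<.03);F=P[m]
        if len(F)>20:
            A=np.c_[F[:,:2]-X[:2],np.ones(len(F))];k=np.ones(len(F),bool)
            for _ in range(4):
                c=np.linalg.lstsq(A[k],F[k,2],rcond=None)[0];res=F[:,2]-A@c;k=abs(res)<.004
            print(n,"floor",k.sum(),"z",c[2].round(4),"slope fwd deg",np.degrees(c[:2]@T[:2,0]).round(2),"lat",np.degrees(c[:2]@T[:2,2]).round(2))
        b=P[(I[...,2]-I[...,0]>25)&(r<.03)&(abs(P[...,2]-X[2])<.03)];bl=P[(r<.02)&(P[...,2]>C[2]-.012)&(P[...,2]<C[2]+.01)]
        print(n,"blue",len(b),b.mean(0).round(4) if len(b) else"","balltop",len(bl),bl.mean(0).round(4) if len(bl) else"")
        u,v=pix(n,[X])[0].astype(int);k=1.25;a,w=int(36*k),int(48*k);o.append(cv2.resize(p[v-a:v+a,u-w:u+w,::-1],(400,300),interpolation=2))
    cv2.imwrite(f"pics/{tag}.png",np.hstack(o))
if __name__=="__main__":chk(sys.argv[1])
E
python3 traychk.py lift
```

```text
t 9.425 f [-0.1  0.4 -1.9] w 0.015672676137370768 tcp [ 0.50442805 -0.28101026  0.1579598 ] pred pan axis at handle height [ 0.5956 -0.2655  0.1743] fwd [ 0.986  0.167 -0.001] tilt -0.05
side floor 276 z 0.1489 slope fwd deg -0.2 lat -0.18
side blue 43 [ 0.5957 -0.2672  0.1509] balltop 33 [ 0.5947 -0.2643  0.166 ]
top floor 241 z 0.1479 slope fwd deg -1.31 lat 0.03
top blue 60 [ 0.598  -0.267   0.1496] balltop 23 [ 0.5951 -0.2618  0.1678]
```

View pics/lift.png

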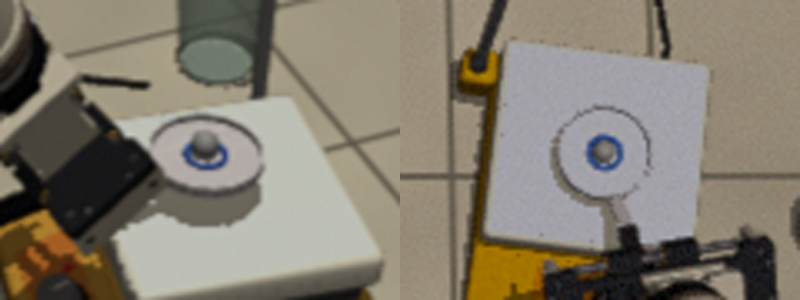

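Lifted level (floor slope about 1° or less in both views), with the ball centred in its blue ring at crop (205,150) and (605,152). Refining the lens height while nothing blocks it.

Run:
```python
from fit import *
for n in("top","side"):
    P=cloud(n,np.load(f"{n}_lift.npz")["d"]);r=np.hypot(P[...,0]-.6115,P[...,1]-.26)
    X=P[(r>.045)&(r<.062)&(P[...,2]>.30)&(P[...,2]<.37)]
    h,e=np.histogram(X[:,2],bins=np.arange(.305,.362,.003));print(n,[(round(float(a),3),int(b)) for a,b in zip(e,h)])
    I=np.load(f"{n}_lift.npz")["p"]
    # outline of white ring region on plane z
    for z in(.34,):
        m=((P[...,2]>.31)&(r<.066)).astype(np.uint8);c=max(cv2.findContours(m,0,1)[0],key=cv2.contourArea)[:,0]
        W=P[c[:,1],c[:,0]];W=W[W[:,0]<.645];print(circ(W[:,:2]),len(W))
        if n=="top":
            Wp=world("top",c,.343);Wp=Wp[Wp[:,0]<.645];print("plane-proj",circ(Wp[:,:2]))
```

```text
top [(0.305, 0), (0.308, 1), (0.311, 0), (0.314, 2), (0.317, 9), (0.32, 14), (0.323, 21), (0.326, 46), (0.329, 50), (0.332, 41), (0.335, 121), (0.338, 217), (0.341, 201), (0.344, 81), (0.347, 20), (0.35, 8), (0.353, 0), (0.356, 1)]
(array([0.6125, 0.2598]), 0.0587) 92
plane-proj (array([0.609 , 0.2582]), 0.0595)
side [(0.305, 0), (0.308, 0), (0.311, 0), (0.314, 0), (0.317, 8), (0.32, 30), (0.323, 41), (0.326, 38), (0.329, 59), (0.332, 68), (0.335, 66), (0.338, 79), (0.341, 137), (0.344, 86), (0.347, 10), (0.35, 5), (0.353, 2), (0.356, 0)]
(array([0.6115, 0.2618]), 0.0573) 71
```

```bash
python3 tilt.py 0.47 -0.12 0.22 9.6 30
```

```text
t 9.53 pos [ 0.50450678 -0.28105489  0.15794099] f [-0.2  0.1 -1.3] w 0.015617794817922834
shift mm [ 24.9 -57.3 164.5] turn [ 0.    0.04 -0.04]
```

Emit:
{"name": "carry_out", "arguments": {"commands": [[1, -3, 7, 0, 0, 0], [4, -8, 23, 0, 0, 0], [7, -16, 47, 0, 0, 0], [11, -24, 70, 0, 0, 0], [14, -33, 94, 0, 0, 0]]}}

```text
t: 10.15
eef_pos: [0.4839, -0.1867, 0.1933]
tool_rot: [0.696, -0.665, -0.24, -0.124]
wrist_force: [0.7, 0.0, -1.0]
width: 0.0155
```

Emit:
{"name": "carry_out", "arguments": {"commands": [[4, -8, 23, 0, 0, 0], [7, -16, 46, 0, 0, 0], [9, -21, 60, 0, 0, 0], [11, -24, 68, 0, 0, 0], [11, -24, 70, 0, 0, 0]]}}

```text
t: 10.78
eef_pos: [0.4744, -0.1212, 0.2155]
tool_rot: [0.696, -0.665, -0.24, -0.122]
wrist_force: [-0.2, -0.8, -1.5]
width: 0.0158
```

```bash
python3 traychk.py mid; python3 tilt.py 0.5265 0.2219 0.2075 24 30
```

```text
t 10.775 f [-0.2 -0.8 -1.5] w 0.015821657160855252 tcp [ 0.47442749 -0.12116935  0.21545505] pred pan axis at handle height [ 0.5656 -0.1053  0.2315] fwd [ 0.985  0.171 -0.004] tilt -0.23
side floor 228 z 0.2065 slope fwd deg -0.63 lat -0.52
side blue 31 [ 0.566  -0.1097  0.2079] balltop 24 [ 0.5648 -0.1112  0.2238]
top floor 289 z 0.2049 slope fwd deg -0.28 lat 1.92
top blue 53 [ 0.5679 -0.1057  0.2076] balltop 26 [ 0.5656 -0.1103  0.2257]
t 10.88 pos [ 0.47479483 -0.12049411  0.21568727] f [ 0.  -0.4 -0.9] w 0.01561513407146177
shift mm [ 91.2  62.  328.4] turn [  6.99 -12.23  -0.17]
```

Emit:
{"name": "carry_out", "arguments": {"commands": [[2, 1.4, 8, 0, 0, 0], [8, 5, 28, 0, 0, 0], [14, 10, 52, 0, 0, 0], [21, 14, 76, 0, 0, 0], [27, 19, 99, 0, 0, 0]]}}

```text
t: 11.5
eef_pos: [0.4904, -0.015, 0.2129]
tool_rot: [0.697, -0.664, -0.241, -0.122]
wrist_force: [-0.4, 0.7, -1.5]
width: 0.0156
```

Emit:
{"name": "carry_out", "arguments": {"commands": [[6, 4, 24, 0.5, -0.9, 0], [13, 8, 47, 1.5, -2.6, 0], [19, 13, 71, 2.5, -4.4, 0], [24, 16, 90, 3.5, -6.1, 0], [27, 18, 98, 4, -7, 0]]}}

```text
t: 12.12
eef_pos: [0.5004, 0.0844, 0.2162]
tool_rot: [0.703, -0.647, -0.286, -0.074]
wrist_force: [-1.1, -0.9, -1.2]
width: 0.0158
```

```bash
python3 tilt.py 0.5265 0.2219 0.2075 24 30
```

```text
t 12.12 pos [0.50041453 0.08439216 0.21621335] f [-1.1 -0.9 -1.2] w 0.015785096755473547
shift mm [ 53.9  40.7 122.9] turn [ 3.17 -5.27 -0.11]
```

Emit:
{"name": "carry_out", "arguments": {"commands": [[8, 6, 20, 0.5, -0.8, 0], [18, 13, 42, 1.2, -2, 0], [28, 20, 65, 2, -3.3, 0], [36, 26, 83, 2.6, -4.3, 0], [39, 29, 90, 3, -4.8, 0]]}}

```text
t: 12.75
eef_pos: [0.4973, 0.1786, 0.2315]
tool_rot: [0.706, -0.63, -0.321, -0.042]
wrist_force: [0.7, -0.0, -1.1]
width: 0.0157
```

Emit:
{"name": "carry_out", "arguments": {"commands": [[0, 0, 0, 0, 0, 0], [0, 0, 0, 0, 0, 0], [0, 0, 0, 0, 0, 0], [0, 0, 0, 0, 0, 0]]}}

```text
t: 13.25
eef_pos: [0.4977, 0.1763, 0.2312]
tool_rot: [0.706, -0.63, -0.319, -0.044]
wrist_force: [-0.2, 1.0, -0.7]
width: 0.0161
```

```bash
python3 traychk.py near; python3 tilt.py 0.5265 0.2219 0.2075 24 30
```

```text
t 13.25 f [-0.2  1.  -0.7] w 0.016087085811498328 tcp [0.4976868  0.17630674 0.23120456] pred pan axis at handle height [0.5826 0.2127 0.2483] fwd [0.919 0.394 0.007] tilt 0.41
side floor 94 z 0.2231 slope fwd deg 0.14 lat -2.24
side blue 19 [0.5813 0.2074 0.2256] balltop 20 [0.5818 0.2147 0.2403]
top floor 244 z 0.2212 slope fwd deg 0.6 lat -0.78
top blue 41 [0.5819 0.2065 0.2232] balltop 23 [0.5831 0.217  0.2408]
t 13.35 pos [0.49771844 0.17641955 0.23126686] f [ 0.1  0.  -0.9] w 0.015602514493581913
shift mm [26.2 43.  30.4] turn [ 0.3  -0.7   0.42]
```

View pics/near.png

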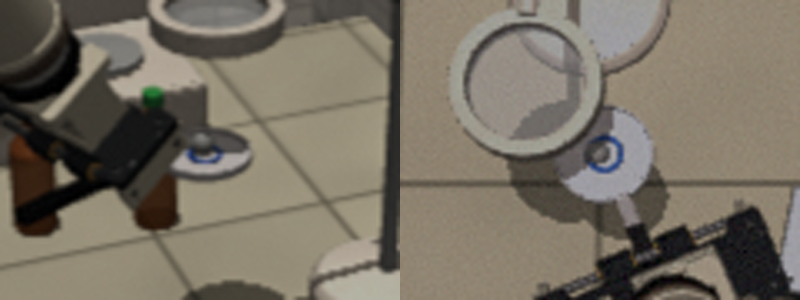

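Ball in its ring at crop (600,152) top, just short of the lens ring at (525,80). Finishing slowly.

Emit:
{"name": "carry_out", "arguments": {"commands": [[2, 4, 2.5, 0, 0, 0], [6, 10, 7, 0.1, -0.2, 0.1], [10, 17, 12, 0.2, -0.3, 0.2], [14, 23, 16, 0.2, -0.4, 0.3], [16, 27, 19, 0.3, -0.5, 0.4]]}}

```text
t: 13.98
eef_pos: [0.4949, 0.1979, 0.236]
tool_rot: [0.706, -0.629, -0.323, -0.041]
wrist_force: [0.5, 0.1, -1.0]
width: 0.0156
```

```bash
python3 tilt.py 0.5265 0.2219 0.2075 24 30
```

```text
t 13.97 pos [0.49494089 0.19789294 0.23597091] f [ 0.5  0.1 -1. ] w 0.01559643834037586
shift mm [18.8 44.1  9.2] turn [ 0.03 -0.14  0.53]
```

```bash
python3 -c "
from workcell import *
import numpy as np
print(np.round(state()['joints'],3).tolist())"
```

```text
[1.319, -0.306, -1.534, 2.264, -0.872, 0.486, 2.395]
```

Joints 2 and 3 sit at their limits: the redundant arm has drifted with its elbow out. I'll identify the kinematics from the joint/pose pairs to find a way back.

```bash
cat > kin.py <<'E'
import numpy as np,itertools,json,os
from scipy.spatial.transform import Rotation as Ro
from scipy.optimize import least_squares
Q=[[-0.928,0.502,-0.427,1.551,0.221,1.138,-0.21],[1.319,-0.306,-1.534,2.264,-0.872,0.486,2.395]]
E=[[.241,.603,.226],[.4949,.1979,.2360]]
T=[[-.694,.695,-.134,.133],[.706,-.629,-.323,-.041]]
if os.path.exists("samp.json"):
    for q,e,t in json.load(open("samp.json")):Q.append(q);E.append(e);T.append(t)
Q,E=map(np.array,(Q,E));RT=[Ro.from_quat([*t[1:],t[0]]).as_matrix() for t in T]
ez=lambda a:Ro.from_rotvec([0,0,a]).as_matrix()
ey=lambda a:Ro.from_rotvec([0,a,0]).as_matrix()
C0=np.array([[1,0,0],[0,0,-1],[0,1,0.]]) # tool y = flange z
def fk(q,S,p):
    o1,o7,h,a1,d3,a3,d5,a5,d7,a7=p
    R=ez(S[0]*q[0]+o1);x=np.array([0,0,h])+R@[a1,0,0]
    R=R@ey(q[1])@ez(S[1]*q[2]);x=x+R@[a3,0,d3]
    R=R@ey(q[3])@ez(S[2]*q[4]);x=x+R@[a5,0,d5]
    R=R@ey(q[5]);x=x+R@[a7,0,d7]
    R=R@ez(S[3]*q[6]+o7);return R@C0,x
def rr(p,S,pos=True):
    o=[]
    for q,e,R in zip(Q,E,RT):
        A,x=fk(q,S,p);o+=list((A.T@R-np.eye(3)).ravel()*.3)
        if pos:o+=list(x-e)
    return np.array(o)
def fit():
    best=[]
    for S in itertools.product([1,-1],repeat=4):
        for o1 in(0,np.pi/2,np.pi,-np.pi/2):
            for o7 in(0,np.pi/2,np.pi,-np.pi/2):
                p0=np.array([o1,o7,.35,0,.4,0,.4,0,.25,0])
                f=least_squares(lambda z:np.r_[rr(z,S),(z-p0)[2:]*1e-3],p0);best.append((f.cost,S,f.x))
    best.sort(key=lambda b:b[0]);return best
if __name__=="__main__":
    for c,S,p in fit()[:6]:print(f"{c:.2e}",S,p.round(3).tolist())
E
python3 kin.py
```

```text
1.73e-07 (-1, -1, -1, -1) [6.282, -1.572, 0.365, 0.059, 0.497, 0.059, 0.432, -0.01, 0.376, 0.078]
1.73e-07 (-1, -1, -1, -1) [-0.001, -1.572, 0.365, 0.059, 0.497, 0.059, 0.432, -0.01, 0.376, 0.078]
1.73e-07 (-1, -1, -1, -1) [6.282, 4.711, 0.365, 0.059, 0.497, 0.059, 0.432, -0.01, 0.376, 0.078]
1.73e-07 (-1, -1, -1, -1) [-0.001, -1.572, 0.365, 0.059, 0.497, 0.059, 0.432, -0.01, 0.376, 0.078]
1.73e-07 (-1, -1, -1, -1) [-0.001, 4.711, 0.365, 0.059, 0.497, 0.059, 0.432, -0.01, 0.376, 0.078]
1.73e-07 (-1, -1, -1, -1) [-0.001, 4.711, 0.365, 0.059, 0.497, 0.059, 0.432, -0.01, 0.376, 0.078]
```

Emit:
{"name": "carry_out", "arguments": {"commands": [[0, 0, -6, 0, 0, 0], [0, 0, -20, 0, 0, 0], [0, 0, -40, 0, 0, 0], [0, 0, -54, 0, 0, 0], [0, 0, -60, 0, 0, 0]]}}

```text
t: 14.6
eef_pos: [0.5145, 0.1407, 0.241]
tool_rot: [0.705, -0.63, -0.322, -0.043]
wrist_force: [-0.2, 1.3, -1.0]
width: 0.016
```

```bash
cat > samp.py <<'E'
import json,os
from workcell import *
L=json.load(open("samp.json")) if os.path.exists("samp.json") else []
s=state();L.append([list(map(float,s[k])) for k in("joints","eef_pos","tool_rot")]);json.dump(L,open("samp.json","w"))
print(s["t"],[round(float(a),3) for a in s["joints"]])
E
python3 samp.py
```

```text
14.6 [1.474, -0.28, -1.534, 2.253, -0.914, 0.538, 2.571]
```

Emit:
{"name": "carry_out", "arguments": {"commands": [[0, 0, -6, 0, 0, 0], [0, 0, -20, 0, 0, 0], [0, 0, -40, 0, 0, 0], [0, 0, -60, 0, 0, 0], [0, 0, -80, 0, 0, 0]]}}

```text
t: 15.22
eef_pos: [0.5296, 0.0681, 0.2545]
tool_rot: [0.703, -0.631, -0.325, -0.045]
wrist_force: [-0.3, -0.5, -1.1]
width: 0.0158
```

```bash
python3 samp.py
```

```text
15.225 [1.589, -0.125, -1.534, 2.227, -0.724, 0.523, 2.572]
```

Emit:
{"name": "carry_out", "arguments": {"commands": [[0, 0, -20, 0, 0, 0], [0, 0, -40, 0, 0, 0], [0, 0, -60, 0, 0, 0], [0, 0, -80, 0, 0, 0], [0, 0, -90, 0, 0, 0]]}}

```text
t: 15.85
eef_pos: [0.5658, -0.0147, 0.2545]
tool_rot: [0.704, -0.63, -0.324, -0.046]
wrist_force: [-0.1, -0.5, -1.6]
width: 0.016
```

```bash
python3 samp.py; python3 kin.py; python3 tilt.py 0.5265 0.2219 0.2075 24 30
```

```text
15.85 [1.355, 0.233, -1.308, 2.137, -0.066, 0.464, 2.142]
5.08e-05 (-1, -1, -1, -1) [-0.009, 4.705, 0.412, 0.035, 0.504, -0.025, 0.47, 0.034, 0.41, -0.001]
5.08e-05 (-1, -1, -1, -1) [-0.009, -1.578, 0.412, 0.035, 0.504, -0.025, 0.47, 0.034, 0.41, -0.001]
5.08e-05 (-1, -1, -1, -1) [6.275, 4.705, 0.412, 0.035, 0.504, -0.025, 0.47, 0.034, 0.41, -0.001]
5.08e-05 (-1, -1, -1, -1) [-0.009, -1.578, 0.412, 0.035, 0.504, -0.025, 0.47, 0.034, 0.41, -0.001]
5.08e-05 (-1, -1, -1, -1) [-0.009, -1.578, 0.412, 0.035, 0.504, -0.025, 0.47, 0.034, 0.41, -0.001]
5.08e-05 (-1, -1, -1, -1) [-0.009, -1.578, 0.412, 0.035, 0.504, -0.025, 0.47, 0.034, 0.41, -0.001]
t 15.85 pos [ 0.56577149 -0.01467334  0.2544801 ] f [-0.1 -0.5 -1.6] w 0.01596204422008037
shift mm [ 26.2  69.3 232.9] turn [ 0.5  -0.34  0.94]
```

```bash
cat > plan.py <<'E'
from kin import *
from go import rot
LO=np.array([-2.88,-.31,-1.54,.2,-1.41,.19,-2.57]);HI=np.array([2.88,2.03,1.56,2.42,4.55,2.02,2.57])
p0=np.array([0,-np.pi/2,.4,0,.5,0,.45,0,.4,0]);S=(-1,)*4
P=least_squares(lambda z:np.r_[rr(z,S),(z-p0)[2:]*1e-3],p0).x
F=lambda q:fk(q,S,P)
def tilted(yaw,t=30):return rot(yaw)@Ro.from_rotvec([0,0,-np.radians(t)]).as_matrix()
def err(q,R,x):
    A,y=F(q);return np.r_[x-y,.4*Ro.from_matrix(R@A.T).as_rotvec()]
def ik(R,x,q0):
    f=least_squares(lambda q:np.r_[err(q,R,x),1e-3*(q-q0)/3],q0,bounds=(LO+.1,HI-.1));return f.x,np.linalg.norm(err(f.x,R,x))
if __name__=="__main__":
    qn=np.array(Q[-1]);print(P.round(3));rng=np.random.default_rng(0);L=np.array([.611,.2595])
    for yaw in range(-80,121,20):
        c,s=np.cos(np.radians(yaw)),np.sin(np.radians(yaw));x=np.r_[L-.0925*np.array([c,s]),.2075];out=[]
        for k in range(14):
            q0=np.clip(qn,LO+.11,HI-.11) if k==0 else rng.uniform(LO+.11,HI-.11)
            q,e=ik(tilted(yaw),x,q0)
            if e<2e-3:out.append((np.abs(q-qn).max(),q))
        out.sort(key=lambda a:a[0]);print(yaw,len(out),[(round(a,2),b.round(2).tolist()) for a,b in out[:2]])
E
python3 plan.py
```

```text
[-9.000e-03 -1.578e+00  4.120e-01  3.500e-02  5.040e-01 -2.500e-02
  4.700e-01  3.400e-02  4.100e-01 -1.000e-03]
-80 10 [(np.float64(2.66), [-1.05, 0.83, 0.49, 1.21, 0.11, 1.41, -0.51]), (np.float64(2.69), [-1.02, 0.82, 0.43, 1.21, 0.15, 1.42, -0.55])]
-60 10 [(np.float64(2.73), [-0.86, 0.62, -0.03, 1.5, 0.54, 1.26, -0.59]), (np.float64(2.75), [-0.83, 0.62, -0.08, 1.5, 0.56, 1.27, -0.61])]
-40 9 [(np.float64(2.52), [-1.17, 0.5, 0.37, 1.76, 0.44, 0.94, -0.23]), (np.float64(2.58), [-0.84, 0.46, -0.09, 1.77, 0.67, 1.04, -0.44])]
-20 9 [(np.float64(2.51), [-0.44, 0.34, -0.58, 2.02, 0.92, 0.92, -0.37]), (np.float64(2.54), [-0.37, 0.36, -0.68, 2.02, 0.96, 0.96, -0.4])]
0 9 [(np.float64(2.01), [-0.64, 0.16, -0.14, 2.2, 0.81, 0.53, 0.13]), (np.float64(2.04), [-0.69, 0.16, -0.09, 2.2, 0.8, 0.52, 0.15])]
20 8 [(np.float64(1.32), [0.06, 0.12, -0.65, 2.26, 0.6, 0.32, 0.82]), (np.float64(1.35), [0.01, 0.11, -0.59, 2.26, 0.56, 0.31, 0.86])]
40 10 [(np.float64(0.62), [0.74, 0.33, -1.18, 2.19, 0.39, 0.34, 1.59]), (np.float64(0.71), [0.65, 0.27, -1.02, 2.19, 0.09, 0.32, 1.89])]
60 4 [(np.float64(0.51), [0.84, 0.53, -1.17, 2.03, 0.19, 0.53, 2.29]), (np.float64(0.73), [0.94, 0.74, -1.44, 2.04, 0.66, 0.63, 1.85])]
80 10 [(np.float64(0.61), [0.86, 0.84, -1.32, 1.81, 0.45, 0.85, 2.47]), (np.float64(0.61), [0.86, 0.84, -1.32, 1.81, 0.45, 0.85, 2.47])]
100 5 [(np.float64(4.42), [-0.5, 0.76, 0.95, 1.59, -1.02, 1.53, -2.28]), (np.float64(4.55), [-0.3, 0.63, 0.57, 1.59, -0.83, 1.36, -2.41])]
120 6 [(np.float64(4.28), [-0.42, 0.87, 0.83, 1.32, -0.93, 1.67, -2.14]), (np.float64(4.31), [-0.38, 0.84, 0.74, 1.32, -0.87, 1.63, -2.17])]
```

```bash
cat > sim.py <<'E'
from plan import *
def J(q):
    return np.array([(err(q-1e-5*np.eye(7)[i],*F(q)))/1e-5 for i in range(7)]).T
def follow(q,poses,n=15,lam=1e-3):
    "resolved-rate min-norm follower with limit clamping; poses: list of (R,x)"
    q=np.array(q,float);tr=[]
    for R,x in poses:
        for _ in range(n):
            e=err(q,R,x);Jq=J(q);free=np.ones(7,bool)
            for _ in range(3):
                Jf=Jq*free;dq=Jf.T@np.linalg.solve(Jf@Jf.T+lam**2*np.eye(6),e)
                dq*=min(1,.08/np.abs(dq).max());bad=free&((q+dq<LO+.006)|(q+dq>HI-.006))
                if not bad.any():break
                free&=~bad
            q=np.clip(q+dq*free,LO,HI)
        tr.append((q.copy(),np.linalg.norm(err(q,R,x))))
    return tr
def interp(A,B,n):
    Ra,xa=A;Rb,xb=B;w=Ro.from_matrix(Rb@Ra.T).as_rotvec()
    return [(Ro.from_rotvec(w*k/n).as_matrix()@Ra,xa+(xb-xa)*k/n) for k in range(1,n+1)]
L=np.array([.611,.2595])
def goal(yaw,z=.2075):return tilted(yaw),np.r_[L-.0925*np.array([np.cos(np.radians(yaw)),np.sin(np.radians(yaw))]),z]
if __name__=="__main__":
    for a,b in((2,3),(3,4)):
        t=follow(Q[a],interp((RT[a],E[a]),(RT[b],E[b]),10));print("valid",t[-1][0].round(2),t[-1][1].round(4),"obs",Q[b].round(2))
    s=(RT[-1],E[-1])
    for yaw in(10,24,35,45,55,65):
        t=follow(Q[-1],interp(s,goal(yaw),15));qs=np.array([a for a,_ in t]);m=np.minimum(qs-LO,HI-qs).min(0)
        print(yaw,"end",qs[-1].round(2),"err",t[-1][1].round(4),"minmargin",m.round(2))
E
python3 sim.py
```

```text
valid [ 1.59 -0.11 -1.53  2.23 -0.71  0.52  2.57] 0.0027 obs [ 1.59 -0.13 -1.53  2.23 -0.72  0.52  2.57]
valid [ 1.25  0.17 -1.14  2.15 -0.27  0.47  2.34] 0.0 obs [ 1.35  0.23 -1.31  2.14 -0.07  0.46  2.14]
10 end [-0.16  0.14 -0.58  2.25  0.85  0.45  0.31] err 0.0 minmargin [1.59 0.36 0.26 0.15 1.32 0.14 0.48]
24 end [ 0.11  0.12 -0.63  2.25  0.37  0.29  1.16] err 0.0 minmargin [1.58 0.41 0.25 0.17 1.33 0.1  0.46]
35 end [ 0.52  0.2  -0.92  2.21  0.1   0.3   1.74] err 0.0 minmargin [1.58 0.5  0.25 0.2  1.35 0.11 0.45]
45 end [ 0.73  0.33 -1.08  2.16  0.1   0.36  2.02] err 0.0 minmargin [1.58 0.55 0.25 0.25 1.36 0.17 0.44]
55 end [ 0.82  0.47 -1.15  2.08  0.16  0.47  2.21] err 0.0 minmargin [1.58 0.56 0.25 0.28 1.36 0.26 0.36]
65 end [ 0.85  0.6  -1.19  1.98  0.22  0.6   2.37] err 0.0 minmargin [1.58 0.57 0.25 0.28 1.37 0.27 0.2 ]
```

Simulation reproduces the observed joint path and shows that a straight move to yaw 45° stays well inside the joint ranges. Computing that move in tool axes.

```bash
cat > rows.py <<'E'
import sys
from sim import *
from workcell import state
def rows(yaw,fr,z=.2075,tilt=30,dx=0,dy=0):
    s=state();q=s["tool_rot"];R=Ro.from_quat([*q[1:],q[0]]).as_matrix();e=np.array(s["eef_pos"])
    Rg=tilted(yaw,tilt);x=goal(yaw,z)[1]+[dx,dy,0]
    w=Ro.from_matrix(R.T@Rg).as_rotvec(degrees=True);d=R.T@(x-e)*1000
    print("t",round(s["t"],2),"q",np.round(s["joints"],2).tolist(),"f",np.round(s["wrist_force"],1),"remain",d.round(1),w.round(2))
    for f in fr:print((d*f).round().tolist(),(w*f).round(1).tolist())
if __name__=="__main__":
    a=list(map(float,sys.argv[1:]));rows(a[0],a[1:])
E
python3 rows.py 45 .02 .07 .13 .20 .27
```

```text
t 15.85 q [1.35, 0.23, -1.31, 2.14, -0.07, 0.46, 2.14] f [-0.1 -0.5 -1.6] remain [ 31.7  72.7 199.8] [ 11.15 -18.44   0.89]
[1.0, 1.0, 4.0] [0.2, -0.4, 0.0]
[2.0, 5.0, 14.0] [0.8, -1.3, 0.1]
[4.0, 9.0, 26.0] [1.4, -2.4, 0.1]
[6.0, 15.0, 40.0] [2.2, -3.7, 0.2]
[9.0, 20.0, 54.0] [3.0, -5.0, 0.2]
```

Emit:
{"name": "carry_out", "arguments": {"commands": [[1, 1, 4, 0.2, -0.4, 0], [2, 5, 14, 0.8, -1.3, 0.1], [4, 9, 26, 1.4, -2.4, 0.1], [6, 15, 40, 2.2, -3.7, 0.2], [9, 20, 54, 3, -5, 0.2]]}}

```text
t: 16.48
eef_pos: [0.5597, 0.0448, 0.2416]
tool_rot: [0.705, -0.614, -0.356, -0.007]
wrist_force: [0.3, 0.0, -1.6]
width: 0.0158
```

```bash
python3 rows.py 45 .09 .18 .27 .36 .45
```

```text
t 16.48 q [1.22, 0.25, -1.29, 2.16, -0.03, 0.44, 2.11] f [ 0.3  0.  -1.6] remain [ 35.8  59.8 137.1] [  8.14 -13.16   0.58]
[3.0, 5.0, 12.0] [0.7, -1.2, 0.1]
[6.0, 11.0, 25.0] [1.5, -2.4, 0.1]
[10.0, 16.0, 37.0] [2.2, -3.6, 0.2]
[13.0, 22.0, 49.0] [2.9, -4.7, 0.2]
[16.0, 27.0, 62.0] [3.7, -5.9, 0.3]
```

Joints are staying away from their limits, so I'm continuing.

Emit:
{"name": "carry_out", "arguments": {"commands": [[3, 5, 12, 0.7, -1.2, 0.1], [6, 11, 25, 1.5, -2.4, 0.1], [10, 16, 37, 2.2, -3.6, 0.2], [13, 22, 49, 2.9, -4.7, 0.2], [16, 27, 62, 3.7, -5.9, 0.3]]}}

```text
t: 17.1
eef_pos: [0.5538, 0.1117, 0.2263]
tool_rot: [0.705, -0.591, -0.39, 0.038]
wrist_force: [-0.4, -0.1, -1.9]
width: 0.0159
```

```bash
python3 rows.py 45 .18 .36 .54 .68 .75
```

```text
t 17.1 q [1.03, 0.28, -1.22, 2.16, 0.04, 0.41, 2.06] f [-0.4 -0.1 -1.9] remain [27.2 37.5 71.2] [ 4.45 -7.33  0.32]
[5.0, 7.0, 13.0] [0.8, -1.3, 0.1]
[10.0, 13.0, 26.0] [1.6, -2.6, 0.1]
[15.0, 20.0, 38.0] [2.4, -4.0, 0.2]
[18.0, 25.0, 48.0] [3.0, -5.0, 0.2]
[20.0, 28.0, 53.0] [3.3, -5.5, 0.2]
```

Emit:
{"name": "carry_out", "arguments": {"commands": [[4, 6, 12, 0.8, -1.3, 0.1], [9, 12, 24, 1.6, -2.6, 0.1], [13, 17, 35, 2.4, -4, 0.2], [16, 21, 43, 3, -5, 0.2], [17, 23, 46, 3.3, -5.5, 0.2]]}}

```text
t: 17.73
eef_pos: [0.5478, 0.164, 0.215]
tool_rot: [0.702, -0.569, -0.421, 0.078]
wrist_force: [0.4, -0.2, -1.5]
width: 0.0158
```

Emit:
{"name": "carry_out", "arguments": {"commands": [[0, 0, 0, 0, 0, 0], [0, 0, 0, 0, 0, 0], [0, 0, 0, 0, 0, 0]]}}

```text
t: 18.1
eef_pos: [0.5481, 0.1628, 0.2151]
tool_rot: [0.702, -0.57, -0.42, 0.077]
wrist_force: [0.8, -0.9, -1.5]
width: 0.0156
```

```bash
python3 rows.py 45 .25 .6 .9 1; python3 traychk.py near2
```

```text
t 18.1 q [0.88, 0.32, -1.18, 2.15, 0.1, 0.4, 2.03] f [ 0.8 -0.9 -1.5] remain [13.  16.3 24.7] [ 1.24 -1.96  0.12]
[3.0, 4.0, 6.0] [0.3, -0.5, 0.0]
[8.0, 10.0, 15.0] [0.7, -1.2, 0.1]
[12.0, 15.0, 22.0] [1.1, -1.8, 0.1]
[13.0, 16.0, 25.0] [1.2, -2.0, 0.1]
t 18.1 f [ 0.8 -0.9 -1.5] w 0.015571268561400432 tcp [0.54805485 0.16278251 0.21510447] pred pan axis at handle height [0.616  0.2255 0.2318] fwd [0.735 0.678 0.002] tilt 0.12
side blue 0  balltop 0 
top floor 157 z 0.2033 slope fwd deg -3.07 lat -1.26
top blue 21 [0.6126 0.2164 0.2056] balltop 4 [0.6157 0.2163 0.2207]
```

View pics/near2.png

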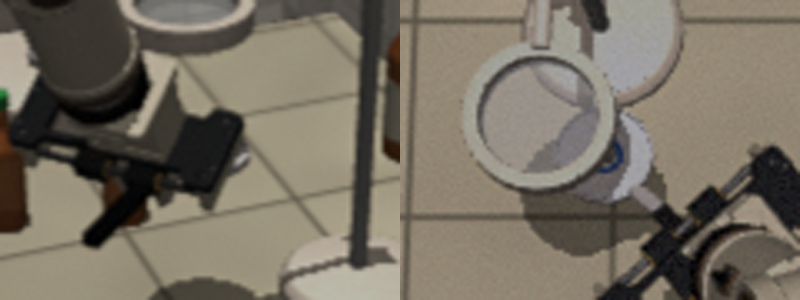

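Tray partly under the ring, with the pocket at crop (612,155) and the ring clear of the gripper. Final approach.

Emit:
{"name": "carry_out", "arguments": {"commands": [[2, 3, 4, 0.2, -0.3, 0], [6, 8, 11, 0.6, -1, 0.1], [10, 12, 18, 0.9, -1.5, 0.1], [12, 15, 23, 1.1, -1.9, 0.1], [13, 16, 25, 1.2, -2, 0.1]]}}

```text
t: 18.82
eef_pos: [0.5448, 0.1956, 0.2076]
tool_rot: [0.701, -0.561, -0.431, 0.093]
wrist_force: [1.1, 0.4, -1.5]
width: 0.0159
```

Emit:
{"name": "carry_out", "arguments": {"commands": [[0, 0, 0, 0, 0, 0], [0, 0, 0, 0, 0, 0], [0, 0, 0, 0, 0, 0], [0, 0, 0, 0, 0, 0]]}}

```text
t: 19.32
eef_pos: [0.5452, 0.1944, 0.2078]
tool_rot: [0.701, -0.561, -0.431, 0.092]
wrist_force: [0.7, -0.9, -1.2]
width: 0.0158
```

```bash
python3 rows.py 45 1; python3 traychk.py fin
python3 - <<'E'
from fit import *
p=np.load("top_fin.npz")["p"];d=np.load("top_fin.npz")["d"]
for nm,X in dict(lens_top=[.611,.2595,.342],lens_under=[.611,.2595,.318],ball_goal=[.611,.2595,.208],pan=[.611,.2595,.2]).items():print(nm,pix("top",[X])[0].round(1))
u,v=pix("top",[[.611,.2595,.208]])[0].astype(int);print("crop origin",u-40,v-30)
a=cv2.resize(p[v-30:v+30,u-40:u+40,::-1],(400,300),interpolation=2)
q=np.load("side_fin.npz")["p"];s=pix("side",[[.611,.2595,.24]])[0].astype(int)
b=cv2.resize(q[s[1]-45:s[1]+45,s[0]-60:s[0]+60,::-1],(400,300),interpolation=2)
cv2.imwrite("pics/fin2.png",np.hstack([a,b]))
P=cloud("top",d);print(P[v-2:v+3,u].round(3).tolist())
E
```

```text
t 19.32 q [0.77, 0.34, -1.13, 2.14, 0.14, 0.38, 1.98] f [ 0.7 -0.9 -1.2] remain [-0.1  0.2 -0.5] [0.02 0.06 0.02]
[-0.0, 0.0, -1.0] [0.0, 0.1, 0.0]
t 19.325 f [ 0.7 -0.9 -1.2] w 0.015790428346807883 tcp [0.54521015 0.19442117 0.20775603] pred pan axis at handle height [0.6106 0.2599 0.2242] fwd [0.707 0.708 0.   ] tilt 0.02
side blue 0  balltop 0 
top floor 68 z 0.1942 slope fwd deg -5.94 lat 0.72
top blue 0  balltop 0 
lens_top [220.1 170.5]
lens_under [221.6 173.1]
ball_goal [227.6 183.8]
pan [228.  184.5]
crop origin 187 153
[[0.587, 0.243, 0.329], [0.583, 0.243, 0.331], [0.581, 0.243, 0.332], [0.578, 0.243, 0.33], [0.574, 0.242, 0.334]]
```

View pics/fin2.png

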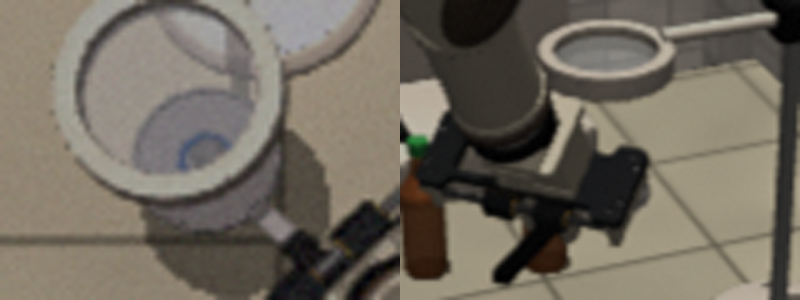

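Through the lens the pocket ring appears at crop (204,152), i.e. pixel (227.8,183.4) against the goal (227.6,183.8). The ball sits about 3 mm to its -y side at (210,152), still in the pocket. Checking tray level with the pan points both cameras can see.

Run:
```python
from fit import *
for tag,C in(("near2",[.616,.2255,.2318]),("fin",[.6106,.2599,.2242])):
  f=np.array([.707,.707]) if tag=="fin" else np.array([.735,.678]);l=np.array([-f[1],f[0]])
  for n in("side","top"):
    P=cloud(n,np.load(f"{n}_{tag}.npz")["d"]);r=np.hypot(P[...,0]-C[0],P[...,1]-C[1])
    X=P[(r<.05)&(P[...,2]>C[2]-.06)&(P[...,2]<C[2]+.02)];D=X[:,:2]-C[:2]
    a,b=D@f,D@l
    print(tag,n,len(X),"expected floor",round(C[2]-.026,4),"lip",round(C[2]-.02,4))
    for lo in np.arange(-.05,.05,.02):
        m=(a>=lo)&(a<lo+.02)
        if m.sum()>2:print("  fwd %.2f n %d z med %.4f p10 %.4f p90 %.4f lat %.3f"%(lo+.01,m.sum(),np.median(X[m,2]),*np.percentile(X[m,2],[10,90]),b[m].mean()))
```

```text
near2 side 31 expected floor 0.2058 lip 0.2118
  fwd -0.02 n 7 z med 0.2089 p10 0.2043 p90 0.2112 lat -0.036
  fwd -0.00 n 9 z med 0.2068 p10 0.2058 p90 0.2123 lat -0.037
  fwd 0.02 n 12 z med 0.2076 p10 0.2051 p90 0.2135 lat -0.030
near2 top 362 expected floor 0.2058 lip 0.2118
  fwd -0.04 n 63 z med 0.2081 p10 0.2033 p90 0.2122 lat 0.001
  fwd -0.02 n 170 z med 0.2043 p10 0.1997 p90 0.2094 lat -0.000
  fwd -0.00 n 112 z med 0.2048 p10 0.1990 p90 0.2112 lat -0.012
  fwd 0.02 n 17 z med 0.2029 p10 0.2012 p90 0.2078 lat -0.035
fin side 18 expected floor 0.1982 lip 0.2042
  fwd -0.00 n 10 z med 0.1993 p10 0.1967 p90 0.2051 lat -0.038
  fwd 0.02 n 4 z med 0.2008 p10 0.1964 p90 0.2022 lat -0.032
fin top 172 expected floor 0.1982 lip 0.2042
  fwd -0.04 n 67 z med 0.2001 p10 0.1943 p90 0.2065 lat 0.001
  fwd -0.02 n 93 z med 0.1975 p10 0.1915 p90 0.2028 lat 0.010
  fwd -0.00 n 12 z med 0.1967 p10 0.1922 p90 0.2075 lat 0.037
```

Emit:
{"name": "carry_out", "arguments": {"commands": [[0.3, 0.2, 0.3, 0, 0, 0], [0.6, 0.3, 0.7, 0, 0, 0], [0.9, 0.5, 1, 0, 0, 0], [1.2, 0.7, 1.4, 0, 0, 0], [1.2, 0.7, 1.4, 0, 0, 0]]}}

```text
t: 20.05
eef_pos: [0.5451, 0.1967, 0.2077]
tool_rot: [0.701, -0.561, -0.431, 0.093]
wrist_force: [0.1, -0.1, -0.4]
width: 0.0158
```

Emit:
{"name": "carry_out", "arguments": {"commands": [[0, 0, 0, 0, 0, 0], [0, 0, 0, 0, 0, 0], [0, 0, 0, 0, 0, 0], [0, 0, 0, 0, 0, 0], [0, 0, 0, 0, 0, 0]]}}

```text
t: 20.68
eef_pos: [0.5451, 0.1966, 0.2077]
tool_rot: [0.701, -0.561, -0.431, 0.092]
wrist_force: [0.1, 0.8, -1.3]
width: 0.0159
```

Emit:
{"name": "carry_out", "arguments": {"commands": [[0, 0, 0, 0, 0, 0], [0, 0, 0, 0, 0, 0], [0, 0, 0, 0, 0, 0], [0, 0, 0, 0, 0, 0], [0, 0, 0, 0, 0, 0]]}}

```text
t: 21.3
eef_pos: [0.5451, 0.1966, 0.2077]
tool_rot: [0.701, -0.561, -0.431, 0.092]
wrist_force: [0.1, 0.6, -2.0]
width: 0.0157
```

```bash
python3 rows.py 45 1
python3 - <<'E'
from fit import *
s=state();print("qd",np.round(s["joint_vel"],3),"w",s["width"])
p,d=capture("top");a=cv2.resize(p[153:213,187:267,::-1],(400,300),interpolation=2)
b=cv2.resize(p[60:300,90:410,::-1],(400,300))
cv2.imwrite("pics/fin3.png",np.hstack([a,b]))
P=cloud("top",d);X=sel(P,[.43,-.09,.075],[.62,.09,.12]);print("toggle",X[np.argsort(-X[:,2])][:5].mean(0).round(3) if len(X) else "hidden")
r=np.hypot(P[...,0]-.6115,P[...,1]-.26);m=((P[...,2]>.31)&(r<.066)).astype(np.uint8);c=max(cv2.findContours(m,0,1)[0],key=cv2.contourArea)[:,0]
W=P[c[:,1],c[:,0]];print("ring",circ(W[W[:,0]<.645][:,:2]))
E
```

```text
t 21.3 q [0.76, 0.34, -1.12, 2.14, 0.14, 0.38, 1.98] f [ 0.1  0.6 -2. ] remain [-1.4 -0.5 -2.1] [0.01 0.07 0.02]
[-1.0, -1.0, -2.0] [0.0, 0.1, 0.0]
qd [ 0.     0.002  0.001  0.002 -0.    -0.001 -0.   ] w 0.015681929949054596
toggle [0.556 0.031 0.099]
ring (array([0.6124, 0.2599]), 0.0587)
```

View pics/fin3.png

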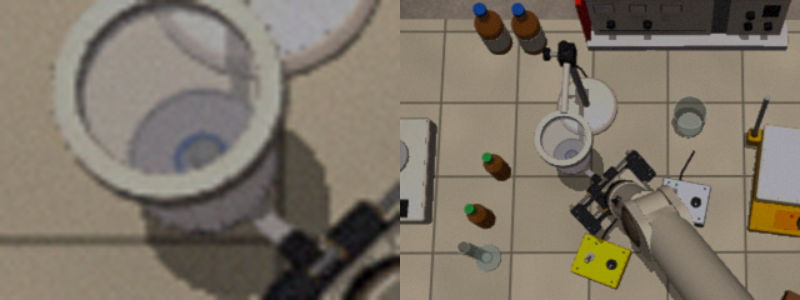

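The ball is in its pocket at crop (205,150), pixel (228.0,183.0) against the goal (227.6,183.8), about 2 mm off. The lens ring is unmoved, the toggle is on, the visible bottles and glassware stand as before, and the arm is still. Handing in.

```bash
python3 -c "
from workcell import *
print(hand_in())"
```

```text
the job is handed in; nothing more can be done
None
```

I switched the lamp on first, then lifted the tray by its handle and handed in at 21 s of the 58. The ball is in its pocket under the lens, and the tray is still held up, level and still.

**Last checks**
- **Toggle:** I pushed it until the force reached about 8 N against its stop. Its tip now measures (0.556, 0.031), which matches the on position. I could not see the lamp's light itself.
- **Ball:** it shows through the lens about 2 mm from the spot under the lens middle. Its height comes from the tray: about 0.208 m, with the lens underside estimated at 0.318 m, so roughly 110 mm below.
- **Tray:** the grip opening is a steady 15.7 mm. The tool's tilt reads under 0.1° off level, and pan heights seen from the side camera match a level tray.
- **Surroundings:** the lens ring measures the same as before, within 1 mm. The bottles, cylinder and beaker visible in the last picture look untouched. The reagent bottle and sample mould were outside that last picture, but the arm did not go near them after the tray was lifted.

**What disagreed or went wrong**
- **Joint limits:** the first approach to the lens ran joints 2 and 3 up against their limits. While I backed out, joint 7 read 2.571–2.572 against its limit of 2.57. I finished with the handle at a different angle, where all joints have margin.
- **Top-camera slope:** its fit gave about 6° of tray slope at the end, but from only a few points half-hidden by the lens ring. The side view did not support it.

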